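Load the bench dryer and switch it on

TASK

Load the small bench dryer with the washed containers: pack the long metal case, the round glass jar and the square tin side by side into its open box, all three standing upright and flat on the box floor, and set them down rather than dropping them. Once all three are in, switch the dryer on by flipping its toggle lever over until it snaps to the other side and stays there. Do not knock over the jar or shift the other tools on the bench.

Things in the scene. Friction and masses are not known exactly. Their poses are not given: they have to be found in the camera images.
- box_floor (a point): Centre of the inner floor of the dryer's open aluminium box, 30 mm above the table; x, y are the dryer's own directions, z up. Inside, the box is 116 mm (x) by 130 mm (y); walls 5 mm thick, 22 mm high above this floor. The case fits only with its length along y; jar and tin then stand in the remaining strip, in line along y, with about 10 mm to spare in all each way.
- dryer: The fixed low white dryer unit, 150 mm (x) by 275 mm (y), ledge 25 mm high, carrying the box and, beside it at the -y end, a grey switch pod 47 mm high. Origin on the table under the centre of the box. The loaded case stands lower than jar and tin, so fingers holding a jar or tin near its top pass over the case and the box rims (52 mm above the table).
- case_center (a point): Centre of the long closed aluminium case, a box 120 mm long (x), 48 mm wide (y), 55 mm high (z), about 0.35 kg, loose, upright on the table. Take it across its 48 mm width.
- jar_center (a point): Centre of the round glass jar with a steel cap, 58 mm in diameter, 90 mm high (z is its upright axis), about 0.25 kg, loose. The cap is the top 24 mm, straight-sided and 58 mm across.
- tin_center (a point): Centre of the square tin, steel, 58 by 58 mm (x, y) and 90 mm high (z), about 0.2 kg, loose.
- case: The same case; origin at the centre of its underside.
- jar: The same jar; origin at the centre of its underside.
- tin: The same tin; origin at the centre of its underside.
- toggle (a joint): Angle of the dryer's toggle lever: 0 = off, leaning to the dryer's -x side; 0.9 rad = on, leaning to its +x side. It is bistable: it snaps away from the middle (0.45 rad) to whichever side it is nearer. It takes about 4 N at the tip to start it moving.
- toggle_tip (a point): Centre of the 18 mm ball on the end of the steel toggle lever (shaft 11 mm thick), 55 mm from its pivot. The pivot is on the pod top, 47 mm above the table, at x = 0, y = -145 mm from the box centre in the dryer's directions. The ball swings along the dryer's x from -24 mm (off, 97 mm above the table) over 0 (102 mm) to +24 mm (on).
- oil_bottle: Bystander: small amber bottle with a black cap, 40 mm in diameter, 85 mm high. Leave alone.
- loupe: Bystander: black eye loupe, 48 mm across, 50 mm high. Leave alone.
- dish: Bystander: pale green round parts dish, 90 mm across, 20 mm high. Leave alone.
- die_stand: Bystander: brass spool-shaped stand, 56 mm across, 55 mm high. Leave alone.
- driver: Bystander: screwdriver lying down, 150 mm long. Leave alone.
Things that resemble listed ones, but are neither listed nor needed, are in the scene too. What is shaped like the tin but purple or yellow is not meant.

How it is judged (in metres and radians):
On the way, in this order (a step that is already met when the one before it is completed fails the run):
1. the case, the jar and the tin all stand upright and flat on the floor of the dryer's box (x of case_center in the frame of box_floor between -0.037 and 0.037 m and y of case_center in the frame of box_floor between -0.008 and 0.008 m and z of case_center in the frame of box_floor between 0.0235 and 0.0315 m and angle between each of case_center, jar_center, tin_center's own z axis and vertical below 0.08 rad and x of jar_center in the frame of box_floor between -0.032 and 0.032 m and y of jar_center in the frame of box_floor between -0.039 and 0.039 m and z of jar_center in the frame of box_floor between 0.041 and 0.049 m and x of tin_center in the frame of box_floor between -0.032 and 0.032 m and y of tin_center in the frame of box_floor between -0.039 and 0.039 m and z of tin_center in the frame of box_floor between 0.041 and 0.049 m), for 0.2 s.
2. the toggle lever has snapped over to on (value of joint toggle above 0.75 rad), for 0.2 s.
At the end, for the whole second after the job is handed in: Case, jar and tin are all inside the box walls, upright (within 0.08 rad) and flat on the box floor (centre heights within 4 mm), at rest (under 0.02 m/s), and the toggle reads more than 0.75 rad (on) (all of step 1 and value of joint toggle above 0.75 rad and linear speed of each of case, jar, tin below 0.02 m/s); the robot touches nothing.
It fails at once if an item is dropped into the box (moving faster than 0.5 m/s within 40 mm of the box floor) ((horizontal distance between case_center and box_floor below 0.06 m and z of case_center in the frame of box_floor below 0.0675 m and linear speed of case above 0.5 m/s) or (horizontal distance between jar_center and box_floor below 0.06 m and z of jar_center in the frame of box_floor below 0.085 m and linear speed of jar above 0.5 m/s) or (horizontal distance between tin_center and box_floor below 0.06 m and z of tin_center in the frame of box_floor below 0.085 m and linear speed of tin above 0.5 m/s)).
It fails at once if the glass jar is tipped over (more than 1 rad from upright) (angle between jar_center's own z axis and vertical above 1 rad).
It fails at once if a bystander is shifted by more than 40 mm (distance of any of oil_bottle, loupe, dish, die_stand, driver from where it was at the start of the episode above 0.04 m).
It also fails if it takes over 72 s, if anything falls off the work surface, if the arm or the gripper's body presses on something with over 40 N, if the wrist force passes 120 N, or if a joint passes its speed limit or range.

ROBOT

A 6-joint arm with a two-finger parallel gripper is mounted at the origin on the work surface. World frame = base frame: x ahead of the robot, y to its left, z up, the work surface at z = 0. Lengths are in mm, angles in rad, forces in N, time in s.
With the tool pointing down it reaches from about 400 to 925 mm from the base axis. Payload 12.5 kg.
Tool frame: the origin (TCP) lies midway between the tips of the shut fingers; the grasp point (between the pads) lies 19 mm behind it (r.grip_depth is the distance from the TCP to the grasp point, in mm); z points along the fingers, y is the line along which they close (so a half turn about z gives the same grasp; the last joint's range is limited). The gripper opens to 95 mm and grips with 3 to 60 N. Pads are 20 mm wide; open, the fingers measure 119 mm over their backs; the gripper's body (75 mm by 180 mm) begins 59 mm behind the grasp point.
Start: joints at [1.133, 0.491, 1.559, -0, 1.092, -0.106], TCP at [203.575, 590.935, 214.661] pointing down, gripper open.
Joint ranges: [-3.1, 3.1], [-0.84, 2.19], [0.05, 2.79], [-1.13, 4.28], [0.06, 2.93], [-2.69, 2.69]. Speed limits (rad/s): [2.22, 2.22, 2.79, 3.14, 3.14, 3.14].

INTERFACE

Orientations are given as [roll, pitch, yaw] about the fixed x, y, z axes, in that order (R = Rz(yaw) Ry(pitch) Rx(roll)).
In Python, from rig import r, viewer, ticket, models gives the robot as it stands.
- The arm moves only by the tool jog_arm, never from a script. Its argument "rows" is a list of rows, each an object of numbers: "hand": the closure in counts, from 0 (fully open) to 255 (shut); "x", "y", "z": the shift along the world's x, y, z in m; "spin": the turn about the world's z in rad. In form: [{"hand": .., "x": .., "y": .., "z": .., "spin": ..}, ...]. A call has 1 to 8 rows; each row is the pose to reach, as a shift and turn from the pose commanded when the call began; what a row does not reach only later rows make up. A row lasts 1/10 s, in which the tool goes at most 50 mm and 8.59 degrees, less where a joint would pass 70% of its speed; a pose out of reach is approached as far as the arm can. A call with a gripper value outside its range is refused whole. The fingers move at their own pace and stop on an object; the grip force is fixed at half the most. Time passes only in rows, so rows that repeat a pose let the fingers close. It gives the time, the measured TCP pose, the force, the opening and the grip force at its end, in the units of the state.
- r.get_obs(): the state, without advancing time (a new reading comes with each control period).
- viewer.camera(name): name is "scene" or "top"; returns a dict with "color" (420x560x3 uint8, red, green, blue), "vertical_fov" (degrees; the focal length in pixels is half the picture's height over the tangent of half this angle, whatever the lens; pixels are square), "cx", "cy" (the principal point, pixels), "rvec" (rotation vector, rad) and "tvec" (3), from world to camera coordinates, as OpenCV has them. Camera axes: x right, y down, z forward; pixel columns grow to the right and rows downward; lengths in mm; the calibration is good to about 2 mm. A picture is of the moment at which its call begins. There is no depth.
- ticket.hand_in(): hands the job in; it is judged then, once.
Trained networks look in a picture, given as the dict that the camera call returned (one of the last four; its "shot" number tells which), for a name from the list of things; names that differ only in an ending like _2 or _b are one class to them, and where a whole thing is asked for, a point or a joint stands for the part that bears it (a point fixed in the world has none). Each returns a list of dicts, best first, with "p" (0 to 1); they miss things now and then, are a little off and sometimes report something else, mostly with a low value. They report only what shows in the picture. A call takes as long as a camera call. They do not tell look-alikes from the thing itself.
- models.recognise(picture, target): "bbox" ([centre column, centre row, width, height] in pixels, round what is visible of it).
The state is a dict: "clock": time; "q": joint angles; "dq": joint speeds; "tau": joint torques, N m; "tool_pos": TCP position; "tool_rot": TCP orientation; "ft_force": force on the tool from outside, world axes, zero at the start; "wrist_torque": the same for the moment, N m; "opening": opening from 0.0 (shut) to 1.0 (fully open); "gripper_force": force on a finger pad.
Only numpy, scipy, OpenCV 4.12 (cv2) and the standard library are available. Lean on these libraries where they do the work, as an engineer would, in place of code of your own. Each camera call takes 0.05 s, during which the arm holds its last target. There are 200 camera calls.

## Working session

There is one attempt and no reset: what is moved stays moved. The work goes in short steps, Python scripts to look and compute and a tool call to move; the robot and the scene stay as the last step left them, time stands still between calls to the robot, and variables do not carry over. Pictures are saved under pics/ and viewed, at most 10 in all, crops included, and the job is handed in when it is done.

Besides the shell and the picture viewer there is one more tool, called as a command line: name --argument value ..., lists and objects as JSON in quotes. jog_arm: Moves the arm, as the interface text tells. Its arguments: {"type":"object","properties":{"rows":{"type":"array","items":{"type":"object","properties":{"hand":{"type":"number"},"x":{"type":"number"},"y":{"type":"number"},"z":{"type":"number"},"spin":{"type":"number"}}}}},"required":["rows"]}

```bash
ls; mkdir -p pics; cat > h.py <<'E'
from rig import r, viewer, ticket, models
import numpy as np, cv2
def K(c):
    f=c["color"].shape[0]/2/np.tan(np.radians(c["vertical_fov"])/2)
    return np.array([[f,0,c["cx"]],[0,f,c["cy"]],[0,0,1]])
def Rt(c): return cv2.Rodrigues(np.array(c["rvec"],float))[0],np.array(c["tvec"],float).reshape(3)
def proj(c,P):
    return cv2.projectPoints(np.array(P,float).reshape(-1,1,3),np.array(c["rvec"],float),np.array(c["tvec"],float),K(c),None)[0].reshape(-1,2)
def onz(c,uv,z):
    R,t=Rt(c); d=R.T@np.linalg.inv(K(c))@np.array([uv[0],uv[1],1.]); o=-R.T@t
    return o+d*(z-o[2])/d[2]
def tri(c1,u1,c2,u2):
    P=[K(c)@np.column_stack(Rt(c)) for c in(c1,c2)]
    X=cv2.triangulatePoints(P[0],P[1],np.array(u1,float).reshape(2,1),np.array(u2,float).reshape(2,1)).ravel()
    return X[:3]/X[3]
def save(c,n,crop=None,s=1):
    im=c["color"][:,:,::-1]
    if crop: x0,y0,x1,y1=crop; im=im[y0:y1,x0:x1]
    cv2.imwrite("pics/"+n+".png",cv2.resize(im,None,fx=s,fy=s,interpolation=cv2.INTER_CUBIC))
E
python3 - <<'E'
from h import *
np.set_printoptions(precision=1,suppress=True)
cs={n:viewer.camera(n) for n in("scene","top")}
for n,c in cs.items():
    save(c,n+"0"); R,t=Rt(c); print(n,-R.T@t,c["vertical_fov"],c["cx"],c["cy"])
    for g in["case","jar","tin","dryer","toggle_tip","oil_bottle","loupe","dish","die_stand","driver"]:
        for d in models.recognise(c,g)[:3]: print(n,g,np.array(d["bbox"]),round(d["p"],2))
E
```

```text
pics
scene [1395.   -67.6  728.5] 56.177026627979096 287.58532972662874 202.20480122178589
scene case [283.6 205.4  34.4  38.1] 0.72
scene tin [389.2 166.3  23.1  35.4] 0.95
scene tin [363.1 201.2  33.9  37. ] 0.79
scene tin [337.1 151.3  24.1  32.6] 0.62
scene dryer [194.5 236.9 104.6  55.2] 0.92
scene oil_bottle [330.2 175.4   8.6  17.7] 0.48
scene loupe [383.6 248.9  13.5  21.2] 0.8
scene loupe [156.8 222.9  10.5  25. ] 0.17
scene dish [244.2 200.1  32.5  20.6] 0.84
scene die_stand [281.5 292.   27.7  30.7] 0.75
scene die_stand [155.9 221.3   6.6  17.8] 0.61
scene driver [139.2 298.5  67.6  13.3] 0.6
top [ 264.4   95.1 1440.5] 43.658657403620474 282.91218452359675 209.470969435782
top case [278.  227.8  28.7  45.7] 0.93
top jar [267.9 168.4  23.   23.5] 0.74
top jar [411.9 198.1   4.8   8.1] 0.62
top tin [188.9 319.5  35.4  26.7] 0.69
top tin [195.4 202.1  32.5  33.4] 0.65
top tin [136.6 266.4  35.2  26.6] 0.64
top dryer [372.5 193.8 103.6  62.1] 0.9
top oil_bottle [219.6 263.9  19.6  19.2] 0.64
top loupe [202.4 139.3  19.5  18.8] 0.58
top dish [319.6 254.6  37.7  29.1] 0.89
top dish [278.  227.3  30.3  44.2] 0.32
top die_stand [304.8 112.   19.2  26.2] 0.67
top driver [427.7 129.3  29.   15.4] 0.66
```

```bash
python3 - <<'E'
import cv2
a=cv2.imread("pics/scene0.png");b=cv2.imread("pics/top0.png")
cv2.imwrite("pics/s1.png",cv2.resize(a[120:340,90:430],(800,518),interpolation=cv2.INTER_CUBIC))
cv2.imwrite("pics/t1.png",cv2.resize(b[90:350,100:460],(800,578),interpolation=cv2.INTER_CUBIC))
E
```

```text
(no output)
```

View pics/s1.png

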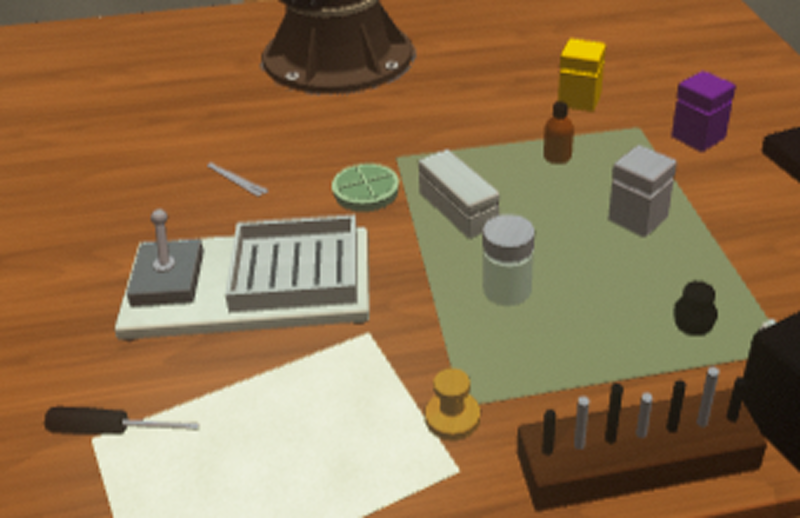

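View pics/t1.png

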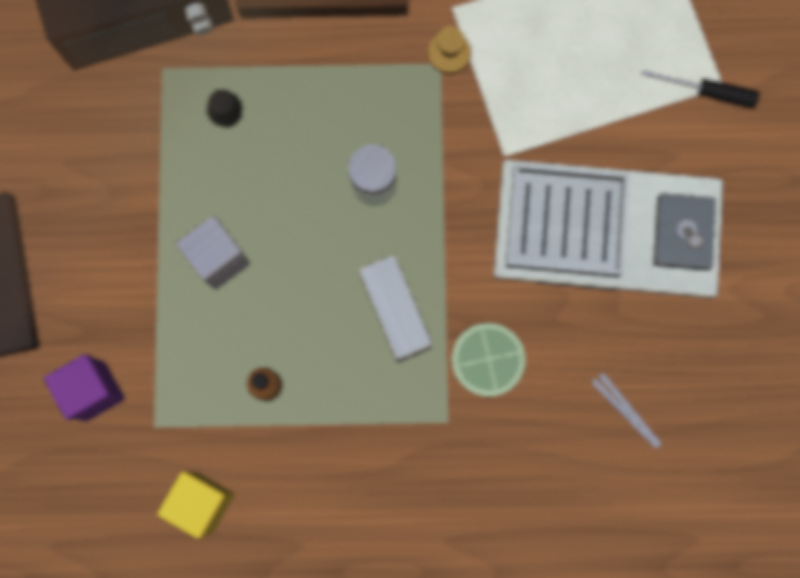

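Both views show the same layout.
- **Top view** (zoomed, image up = +x, left = +y): case at about (396,308), jar cap (372,168), grey tin (212,250). The dryer is at right with its box at (566,222) and the toggle ball at (696,240).
- **Decoys:** the purple and yellow ones are lower left.

Next I'll triangulate points picked in both views.

```bash
python3 - <<'E'
from h import *
np.set_printoptions(precision=1,suppress=True)
s=viewer.camera("scene");t=viewer.camera("top")
S=lambda u,v:(90+u/2.353,120+v/2.353); T=lambda u,v:(100+u/2.2222,90+v/2.2222)
# zoomed pts: name,(top),(scene),z expected
L=[("caseA",(360,270),(498,197),55),("caseB",(394,257),(467,209),55),("caseC",(431,344),(419,160),55),("caseD",(398,360),(452,151),55),
("jarcap",(372,167),(508,230),90),
("tinA",(177,244),(675,158),90),("tinB",(214,217),(657,184),90),("tinC",(243,256),(612,174),90),("tinD",(208,285),(640,148),90),
("boxA",(515,168),(356,293),52),("boxB",(625,178),(228,305),52),("boxC",(619,276),(237,222),52),("boxD",(506,268),(354,216),52),
("ball",(697,241),(159,216),97),("dryA",(503,161),(368,318),25),("dryB",(722,180),(120,330),25),("dryC",(717,296),(137,238),25),("dryD",(495,278),(368,229),25)]
for n,a,b,z in L:
    print(n,tri(t,T(*a),s,S(*b)),"top",onz(t,T(*a),z)[:2],"scn",onz(s,S(*b),z)[:2])
E
```

```text
caseA [503.7 154.9  43.8] top [501.7 153.9] scn [518.3 152.2]
caseB [519.1 113.   43.6] top [517.  112.7] scn [533.7 110.4]
caseC [411.5  70.8  50.1] top [410.8  69.9] scn [418.9  71.6]
caseD [393.8 113.2  46.1] top [392.3 109.5] scn [407.7 117.1]
jarcap [621.3 137.6  86.7] top [620.3 137.1] scn [625.4 137.3]
tinA [530.9 369.6  88.3] top [530.3 368.4] scn [533.1 370. ]
tinB [565.6 329.8  79.2] top [562.2 325.1] scn [579.3 328.7]
tinC [519.  294.4  67.7] top [514.6 290.2] scn [548.6 284. ]
tinD [484.1 337.3  76.4] top [480.6 331. ] scn [503.1 336.2]
boxA [630.7 -37.5  35.5] top [626.2 -37.2] scn [649.3 -36. ]
boxB [ 616.4 -174.8   32.1] top [ 611.4 -171.5] scn [ 638.9 -170.9]
boxC [ 490.6 -159.7   47.9] top [ 490.  -158.5] scn [ 495.9 -159.9]
boxD [503.3 -23.   43.7] top [501.9 -22.5] scn [514.2 -23.1]
ball [ 523.  -242.3   95.6] top [ 522.8 -243.7] scn [ 525.9 -238.8]
dryA [646.5 -26.1  10.2] top [642.5 -25.1] scn [662.1 -26.6]
dryB [ 615.  -295.9   18.9] top [ 613.7 -297.5] scn [ 623.6 -288.3]
dryC [ 467.4 -281.9   26.3] top [ 467.6 -282.4] scn [ 465.8 -282. ]
dryD [496.   -9.9  15.5] top [494.2 -10.9] scn [508.5  -7.6]
```

```bash
cat > fit.py <<'E'
from h import *
from scipy.optimize import minimize
from scipy.ndimage import map_coordinates, gaussian_filter
def grad(c):
    g=0
    for k in range(3):
        ch=gaussian_filter(c["color"][:,:,k].astype(float),.8)
        gy,gx=np.gradient(ch); g=np.maximum(g,np.hypot(gx,gy))
    return np.minimum(g,25)
def rect(lx,ly,z,ox=0,oy=0,n=40):
    s=np.linspace(-.5,.5,n); h=np.full(n,.5)
    p=np.concatenate([np.c_[s,h],np.c_[s,-h],np.c_[h,s],np.c_[-h,s]])*[lx,ly]+[ox,oy]
    return np.c_[p,np.full(len(p),z)]
def circ(r_,z):
    a=np.linspace(0,2*np.pi,80); return np.c_[r_*np.cos(a),r_*np.sin(a),0*a+z]
def place(P,v):
    c,s=np.cos(v[2]),np.sin(v[2]); return np.c_[P[:,:2]@np.array([[c,s],[-s,c]])+v[:2],P[:,2]]
def fit(cams,P,v0,span=12,ang=.12):
    G=[(c,grad(c)) for c in cams]
    def f(v):
        e=0
        for c,g in G:
            u=proj(c,place(P,v)); e-=map_coordinates(g,[u[:,1],u[:,0]],order=1).mean()
        return e
    sc=np.array([1,1,.01]); best=None; rng=np.random.default_rng(0)
    cand=[np.array(v0)+rng.uniform(-1,1,3)*[span,span,ang] for _ in range(500)]+[np.array(v0,float)]
    cand=sorted(cand,key=f)[:5]
    rs=[minimize(lambda w:f(w*sc),v/sc,method="Nelder-Mead") for v in cand]
    b=min(rs,key=lambda q:q.fun); return b.x*sc,b.fun
DRY=np.r_[rect(126,140,52),rect(116,130,52),rect(150,275,25,0,-57.5,80)]
SH={"case":(rect(120,48,55),(455.5,111.5,.384)),"tin":(rect(58,58,90),(522,329,.85)),"jar":(circ(29,90),(620,137,0)),"dryer":(DRY,(557.4,-97.4,-.1))}
E
python3 - <<'E'
from fit import *
np.set_printoptions(precision=3,suppress=True)
s=viewer.camera("scene");t=viewer.camera("top")
for n,(P,v0) in SH.items():
    for nm,cs in(("top",[t]),("scn",[s]),("both",[t,s])): print(n,nm,*fit(cs,P,v0))
for z in range(40,106,8):  # height check by agreement of both views
    print(z,[round(float(fit([t,s],np.c_[SH[k][0][:,:2],np.full(len(SH[k][0]),z)],SH[k][1],8,.05)[1]),1) for k in("case","tin","jar")])
for g in("dish","oil_bottle","loupe"):
    print(g,onz(t,models.recognise(t,g)[0]["bbox"][:2],30)[:2])
o=r.get_obs();print(o["clock"],o["tool_pos"],o["tool_rot"],o["q"],o["opening"])
E
```

```text
case top [458.355 113.256   0.381] -17.42585124633108
case scn [460.981 111.935   0.343] -24.07998416855437
case both [459.023 112.652   0.367] -40.694197489928996
tin top [526.378 332.587   0.661] -13.991482095597323
tin scn [532.236 331.43    0.642] -23.087757224637976
tin both [528.764 332.67    0.661] -34.52681076985491
jar top [621.731 138.188   0.089] -15.536721166415134
jar scn [624.121 137.283  -0.012] -23.331096528010324
jar both [622.346 137.746  -0.013] -38.28489566576778
dryer top [564.91  -96.313  -0.111] -17.733031733539224
dryer scn [568.766 -95.482  -0.114] -22.106692614015934
dryer both [565.566 -95.297  -0.111] -38.93404188692061
40 [-27.2, -22.9, -21.0]
48 [-39.8, -23.4, -23.6]
56 [-39.8, -23.5, -24.1]
64 [-27.3, -24.1, -26.6]
72 [-20.1, -28.0, -31.6]
80 [-19.8, -30.4, -29.9]
88 [-18.3, -36.6, -38.9]
96 [-18.1, -25.0, -27.4]
104 [-19.6, -23.6, -20.7]
dish [392.721   3.736]
oil_bottle [363.787 272.05 ]
loupe [712.473 325.135]
1.45 [203.582 590.934 214.672] [3.141 0.    2.81 ] [ 1.133  0.491  1.559 -0.     1.092 -0.106] 0.9978600843533076
```

```bash
python3 - <<'E'
from fit import *
t=viewer.camera("top")
im=cv2.resize(t["color"][110:310:,160:440,::-1],None,fx=2.8,fy=2.8,interpolation=cv2.INTER_CUBIC)
for P,v in((SH["case"][0],(459,112.6,.37)),(SH["tin"][0],(528.7,332.6,.66)),(SH["jar"][0],(622.3,137.7,0)),(DRY,(565.5,-95.5,-.111)),(rect(4,4,97,-24,-145),(565.5,-95.5,-.111))):
    for u in proj(t,place(P,v)): cv2.circle(im,tuple(int(round(a)) for a in ((u+.5-[160,110])*2.8)),0,(0,0,255),-1)
cv2.imwrite("pics/ov.png",im)
E
```

```text
(no output)
```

View pics/ov.png

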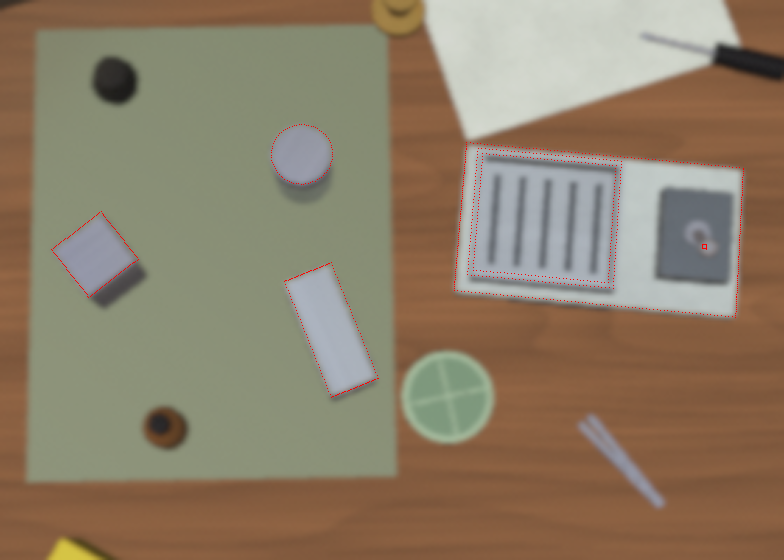

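Object outlines match the picture, and the measured heights of about 53 and 89 mm agree with the text. I'll move above the case.

jog_arm --rows '[{"hand":0,"x":0.128,"y":-0.239,"z":-0.03,"spin":0.7},{"hand":0,"x":0.128,"y":-0.239,"z":-0.03,"spin":0.7},{"hand":0,"x":0.128,"y":-0.239,"z":-0.03,"spin":0.7},{"hand":0,"x":0.255,"y":-0.478,"z":-0.05,"spin":0.7},{"hand":0,"x":0.255,"y":-0.478,"z":-0.05,"spin":0.7},{"hand":0,"x":0.255,"y":-0.478,"z":-0.05,"spin":0.7},{"hand":0,"x":0.255,"y":-0.478,"z":-0.05,"spin":0.7},{"hand":0,"x":0.255,"y":-0.478,"z":-0.05,"spin":0.7}]'

```text
clock: 2.3
tool_pos: [388.4, 244.5, 177.7]
tool_rot: [3.141, 0.001, -2.773]
ft_force: [0.8, 0.5, 1.1]
opening: 1.0
gripper_force: 0.0
```

```bash
python3 - <<'E'
from fit import *
np.set_printoptions(precision=3,suppress=True)
s=viewer.camera("scene");t=viewer.camera("top")
o=r.get_obs();print(o["clock"],o["tool_pos"],o["tool_rot"],o["q"])
RIM=np.r_[rect(126,140,52),rect(116,130,52)]; POD=DRY[-320:]
for nm,cs in(("top",[t]),("scn",[s]),("both",[t,s])): print(nm,fit(cs,RIM,(565,-96,-.11)),fit(cs,POD,(565,-96,-.11)),[fit(cs,np.r_[RIM,rect(150,275,25,0,oy,80)],(565,-96,-.11),6,.05) for oy in(-62,-55,-52)])
E
```

```text
2.4 [389.877 242.129 177.346] [-3.141 -0.    -2.779] [ 0.412  0.307  1.996 -0.001  0.839 -1.521]
top (array([545.145, -79.939,  -0.112]), np.float64(-16.873097627274074)) (array([562.703, -96.246,  -0.104]), np.float64(-24.8464328712626)) [(array([565.716, -89.487,  -0.111]), np.float64(-18.10408017875484)), (array([564.613, -98.399,  -0.111]), np.float64(-18.137867235399227)), (array([ 564.285, -101.702,   -0.109]), np.float64(-18.09947023683465))]
scn (array([568.163, -95.413,  -0.114]), np.float64(-21.079741172943454)) (array([569.456, -95.503,  -0.117]), np.float64(-23.530237483230234)) [(array([569.317, -90.513,  -0.114]), np.float64(-21.91828502319275)), (array([568.705, -96.845,  -0.115]), np.float64(-21.72917069394137)), (array([ 568.293, -100.158,   -0.114]), np.float64(-21.43926433612982))]
both (array([566.973, -82.437,  -0.108]), np.float64(-36.899032326403244)) (array([565.541, -95.599,  -0.111]), np.float64(-46.99668399925454)) [(array([566.228, -90.173,  -0.112]), np.float64(-39.235209117031204)), (array([565.287, -97.413,  -0.109]), np.float64(-38.912514748647396)), (array([ 564.95 , -100.475,   -0.108]), np.float64(-38.626812634800885))]
```

jog_arm --rows '[{"hand":0,"x":0.069,"y":-0.1295,"z":-0.05},{"hand":0,"x":0.069,"y":-0.1295,"z":-0.05},{"hand":0,"x":0.069,"y":-0.1295,"z":-0.05},{"hand":0,"x":0.069,"y":-0.1295,"z":-0.05},{"hand":0,"x":0.069,"y":-0.1295,"z":-0.09},{"hand":0,"x":0.069,"y":-0.1295,"z":-0.12},{"hand":0,"x":0.069,"y":-0.1295,"z":-0.14},{"hand":0,"x":0.069,"y":-0.1295,"z":-0.148}]'

```text
schema error: expected keys hand, x, y, z, spin
```

jog_arm --rows '[{"hand":0},{"hand":160},{"hand":255},{"hand":255},{"hand":255},{"hand":255},{"hand":255},{"hand":255}]'

```text
schema error: expected keys hand, x, y, z, spin
```

jog_arm --rows '[{"hand":0,"x":0.069,"y":-0.1295,"z":-0.05,"spin":0},{"hand":0,"x":0.069,"y":-0.1295,"z":-0.05,"spin":0},{"hand":0,"x":0.069,"y":-0.1295,"z":-0.05,"spin":0},{"hand":0,"x":0.069,"y":-0.1295,"z":-0.05,"spin":0},{"hand":0,"x":0.069,"y":-0.1295,"z":-0.09,"spin":0},{"hand":0,"x":0.069,"y":-0.1295,"z":-0.12,"spin":0},{"hand":0,"x":0.069,"y":-0.1295,"z":-0.14,"spin":0},{"hand":0,"x":0.069,"y":-0.1295,"z":-0.148,"spin":0}]'

```text
clock: 3.2
tool_pos: [456.0, 117.5, 28.2]
tool_rot: [3.141, -0.002, -2.773]
ft_force: [0.6, 0.4, 1.0]
opening: 0.997
gripper_force: 0.0
```

jog_arm --rows '[{"hand":0,"x":0,"y":0,"z":0,"spin":0},{"hand":160,"x":0,"y":0,"z":0,"spin":0},{"hand":255,"x":0,"y":0,"z":0,"spin":0},{"hand":255,"x":0,"y":0,"z":0,"spin":0},{"hand":255,"x":0,"y":0,"z":0,"spin":0},{"hand":255,"x":0,"y":0,"z":0,"spin":0},{"hand":255,"x":0,"y":0,"z":0,"spin":0},{"hand":255,"x":0,"y":0,"z":0,"spin":0}]'

```text
clock: 4.0
tool_pos: [457.1, 116.6, 29.8]
tool_rot: [-3.141, 0.001, -2.773]
ft_force: [0.5, -3.2, 4.3]
opening: 0.502
gripper_force: 30.0
```

jog_arm --rows '[{"hand":255,"x":0,"y":0,"z":0.03,"spin":0},{"hand":255,"x":0,"y":0,"z":0.08,"spin":-0.1},{"hand":255,"x":0.01,"y":-0.03,"z":0.11,"spin":-0.25},{"hand":255,"x":0.025,"y":-0.07,"z":0.11,"spin":-0.4},{"hand":255,"x":0.04,"y":-0.11,"z":0.11,"spin":-0.55},{"hand":255,"x":0.055,"y":-0.15,"z":0.11,"spin":-0.7},{"hand":255,"x":0.07,"y":-0.19,"z":0.11,"spin":-0.85},{"hand":255,"x":0.077,"y":-0.209,"z":0.11,"spin":-1.0}]'

```text
clock: 4.8
tool_pos: [534.4, -95.2, 139.1]
tool_rot: [-3.142, -0.0, 2.502]
ft_force: [-0.1, 0.6, -2.7]
opening: 0.503
gripper_force: 30.0
```

jog_arm --rows '[{"hand":255,"x":0,"y":0,"z":0,"spin":-0.15},{"hand":255,"x":0,"y":0,"z":0,"spin":-0.3},{"hand":255,"x":0,"y":0,"z":0,"spin":-0.45},{"hand":255,"x":0,"y":0,"z":0,"spin":-0.6},{"hand":255,"x":0,"y":0,"z":0,"spin":-0.75},{"hand":255,"x":0,"y":0,"z":0,"spin":-0.9},{"hand":255,"x":0,"y":0,"z":0,"spin":-1.05},{"hand":255,"x":0,"y":0,"z":0,"spin":-1.05}]'

```text
clock: 5.6
tool_pos: [533.4, -92.1, 139.1]
tool_rot: [-3.14, -0.0, 1.457]
ft_force: [0.1, 0.1, -2.8]
opening: 0.507
gripper_force: 30.0
```

jog_arm --rows '[{"hand":255,"x":0,"y":0,"z":0,"spin":0},{"hand":255,"x":0,"y":0,"z":0,"spin":0},{"hand":255,"x":0,"y":0,"z":0,"spin":0}]'

```text
clock: 5.9
tool_pos: [533.7, -92.2, 139.5]
tool_rot: [-3.141, -0.0, 1.462]
ft_force: [0.9, 1.3, -3.1]
opening: 0.505
gripper_force: 30.0
```

```bash
python3 - <<'E'
from h import *
s=viewer.camera("scene");t=viewer.camera("top")
a=cv2.resize(s["color"][190:290,120:270,::-1],None,fx=2.6,fy=2.6,interpolation=cv2.INTER_CUBIC)
b=cv2.resize(t["color"][140:240,310:460,::-1],None,fx=2.6,fy=2.6,interpolation=cv2.INTER_CUBIC)
cv2.imwrite("pics/hold.png",np.hstack([a,b]))
o=r.get_obs();print(o["clock"],o["tool_pos"],o["tool_rot"],o["q"])
E
```

```text
6.0 [533.73203504 -92.27944939 139.5635256 ] [3.14152471e+00 4.42790038e-06 1.46098119e+00] [-2.93173597e-01  4.66135045e-01  1.84650557e+00  1.08999354e-05
  8.28884427e-01 -1.83365821e-01]
```

View pics/hold.png

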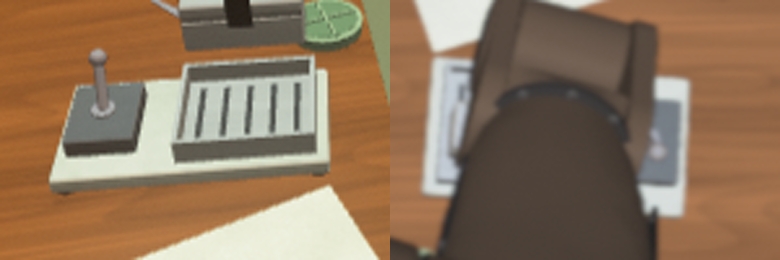

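```bash
cat >> fit.py <<'E'
def face(lx,ly,z0,z1,n=60):  # outline of the +x face
    s=np.linspace(-.5,.5,n); x=np.full(n,lx/2)
    return np.concatenate([np.c_[x,s*ly,np.full(n,z0)],np.c_[x,s*ly,np.full(n,z1)],np.c_[x,np.full(n,ly/2),(z0+z1)/2+s*(z1-z0)],np.c_[x,np.full(n,-ly/2),(z0+z1)/2+s*(z1-z0)]])
def rel(v,d):
    c,s=np.cos(d[2]),np.sin(d[2]); e=np.array(v[:2])-d[:2]; return c*e[0]+s*e[1],-s*e[0]+c*e[1]
E
python3 - <<'E'
from fit import *
np.set_printoptions(precision=3,suppress=True)
s=viewer.camera("scene")
v,f=fit([s],face(48,120,110,165),(533.7,-92.3,-.11),12,.05); print(v,f)
save(s,"h2"); 
FL=rect(116,130,30)
d,f=fit([s],np.r_[DRY,face(126,140,25,52)],(567,-95.5,-.112),10,.04); print(d,f)
d2,f=fit([s],np.r_[rect(126,140,52),rect(116,130,52),face(126,140,25,52)],(567,-95.5,-.112),10,.04); print(d2,f)
print(rel(v,d),v[2]-d[2])
im=cv2.resize(s["color"][180:290,120:280,::-1],None,fx=5,fy=5,interpolation=cv2.INTER_CUBIC)
for P,w in((face(48,120,110,165),v),(np.r_[DRY,face(126,140,25,52)],d)):
    for u in proj(s,place(P,w)): cv2.circle(im,tuple(int(round(a)) for a in ((u+.5-[120,180])*5)),0,(0,0,255),-1)
cv2.imwrite("pics/h3.png",im)
E
```

```text
[534.648 -88.967  -0.116] -21.503226216040687
[567.489 -95.607  -0.119] -22.363632517143227
[566.357 -95.454  -0.13 ] -22.108113484057316
(np.float64(-33.397979005478014), np.float64(2.686302911395113)) 0.002754568111846961
```

View pics/h3.png

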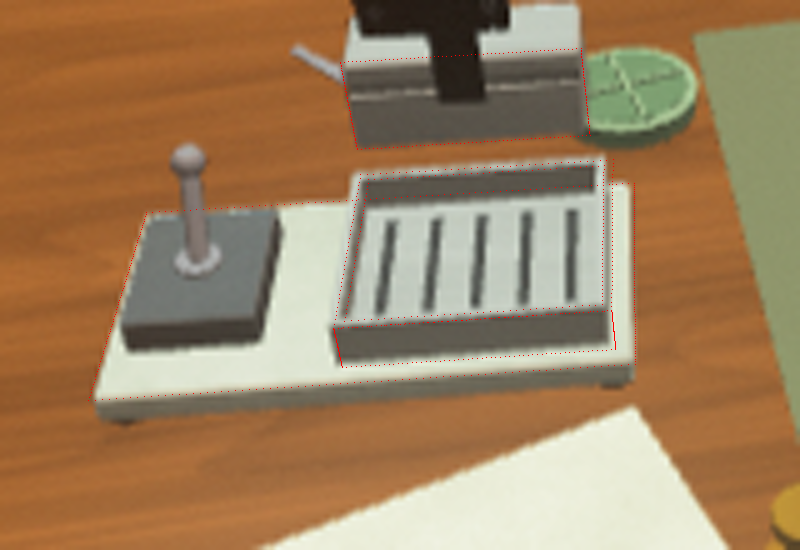

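Scene crop: the held case's outline (343–587, 50–147) sits above the box (335–612, 160–365). It measures −33.4, +2.7 mm in the box frame, so I'll correct by about (+1.7, −2.7) mm and lower it.

jog_arm --rows '[{"hand":255,"x":0.0017,"y":-0.0027,"z":-0.02,"spin":0},{"hand":255,"x":0.0017,"y":-0.0027,"z":-0.04,"spin":0},{"hand":255,"x":0.0017,"y":-0.0027,"z":-0.052,"spin":0},{"hand":255,"x":0.0017,"y":-0.0027,"z":-0.056,"spin":0},{"hand":255,"x":0.0017,"y":-0.0027,"z":-0.06,"spin":0},{"hand":255,"x":0.0017,"y":-0.0027,"z":-0.064,"spin":0},{"hand":255,"x":0.0017,"y":-0.0027,"z":-0.066,"spin":0},{"hand":255,"x":0.0017,"y":-0.0027,"z":-0.066,"spin":0}]'

```text
clock: 6.85
tool_pos: [535.5, -95.0, 73.7]
tool_rot: [3.141, 0.0, 1.46]
ft_force: [-0.2, -0.4, -3.6]
opening: 0.501
gripper_force: 30.0
```

No contact with the rim; the case is 8 mm inside. I'll lower it the rest of the way.

jog_arm --rows '[{"hand":255,"x":0,"y":0,"z":-0.004,"spin":0},{"hand":255,"x":0,"y":0,"z":-0.008,"spin":0},{"hand":255,"x":0,"y":0,"z":-0.011,"spin":0},{"hand":255,"x":0,"y":0,"z":-0.012,"spin":0},{"hand":255,"x":0,"y":0,"z":-0.013,"spin":0},{"hand":255,"x":0,"y":0,"z":-0.0137,"spin":0},{"hand":255,"x":0,"y":0,"z":-0.0137,"spin":0}]'

```text
clock: 7.55
tool_pos: [535.5, -95.0, 59.9]
tool_rot: [3.141, 0.0, 1.46]
ft_force: [-0.6, 0.3, -2.9]
opening: 0.503
gripper_force: 30.0
```

jog_arm --rows '[{"hand":255,"x":0,"y":0,"z":-0.0007,"spin":0},{"hand":255,"x":0,"y":0,"z":-0.0014,"spin":0},{"hand":255,"x":0,"y":0,"z":-0.0014,"spin":0}]'

```text
clock: 7.85
tool_pos: [535.5, -95.0, 59.8]
tool_rot: [3.141, 0.0, 1.46]
ft_force: [-2.8, 0.5, 15.5]
opening: 0.501
gripper_force: 30.0
```

jog_arm --rows '[{"hand":200,"x":0,"y":0,"z":0.001,"spin":0},{"hand":80,"x":0,"y":0,"z":0.0014,"spin":0},{"hand":0,"x":0,"y":0,"z":0.0014,"spin":0},{"hand":0,"x":0,"y":0,"z":0.0014,"spin":0},{"hand":0,"x":0,"y":0,"z":0.0014,"spin":0},{"hand":0,"x":0,"y":0,"z":0.01,"spin":0},{"hand":0,"x":0,"y":0,"z":0.05,"spin":0},{"hand":0,"x":0,"y":0,"z":0.1,"spin":0}]'

```text
clock: 8.65
tool_pos: [534.6, -94.7, 158.7]
tool_rot: [-3.138, -0.001, 1.46]
ft_force: [0.6, -1.0, 0.9]
opening: 0.987
gripper_force: 0.0
```

jog_arm --rows '[{"hand":0,"x":0.02,"y":0.05,"z":0.03,"spin":0},{"hand":0,"x":0.04,"y":0.1,"z":0.03,"spin":0},{"hand":0,"x":0.06,"y":0.15,"z":0.02,"spin":0},{"hand":0,"x":0.075,"y":0.2,"z":0.0,"spin":0},{"hand":0,"x":0.087,"y":0.2327,"z":0.0,"spin":0},{"hand":0,"x":0.087,"y":0.2327,"z":-0.01,"spin":0},{"hand":0,"x":0.087,"y":0.2327,"z":-0.01,"spin":0},{"hand":0,"x":0.087,"y":0.2327,"z":-0.01,"spin":0}]'

```text
clock: 9.45
tool_pos: [622.1, 137.0, 148.7]
tool_rot: [-3.141, 0.0, 1.46]
ft_force: [0.1, 0.6, -0.5]
opening: 0.998
gripper_force: 0.0
```

```bash
python3 - <<'E'
from fit import *
np.set_printoptions(precision=3,suppress=True)
s=viewer.camera("scene")
o=r.get_obs();print(o["clock"],o["tool_pos"],o["tool_rot"])
v,f=fit([s],np.r_[face(48,120,52,85),rect(48,120,85)],(535.5,-95,-.11),12,.05); print(v,f)
d=(567.5,-95.6,-.117); print(rel(v,d))
im=s["color"][180:330,120:330,::-1]; cv2.imwrite("pics/p1.png",cv2.resize(im,None,fx=3.8,fy=3.8,interpolation=cv2.INTER_CUBIC))
E
```

```text
9.5 [622.301 136.558 149.132] [3.141 0.    1.459]
[542.267 -91.653  -0.093] -19.992085619247952
(np.float64(-25.521612400410554), np.float64(0.9747601484608586))
```

View pics/p1.png

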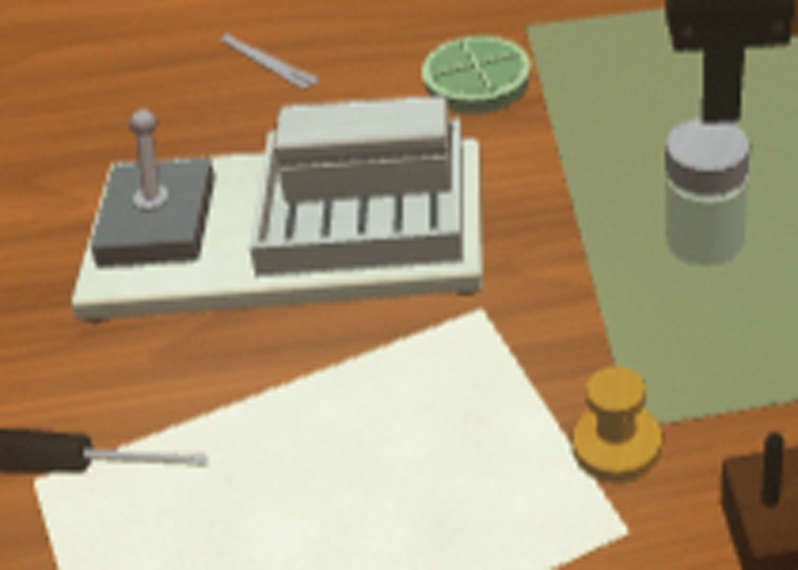

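The case stands flat in the box at the −x side, and the gripper hangs over the jar. I'll take one better measure of the case position, then take the jar.

```bash
python3 - <<'E'
from fit import *
np.set_printoptions(precision=3,suppress=True)
s=viewer.camera("scene");t=viewer.camera("top")
B=np.r_[rect(126,140,52),rect(150,275,25,0,-57.5,80)]
for nm,cs in(("s",[s]),("t",[t]),("st",[s,t])):
    v,f=fit(cs,np.r_[rect(48,120,85)] if nm=="t" else np.r_[rect(48,120,85),face(48,120,30,85)],(535.5,-95,-.11),9,.04)
    d,g=fit(cs,B,(566,-95.6,-.112),9,.03)
    print(nm,v,f,d,g,rel(v,d))
    print("  jar",fit(cs,circ(29,90),(622,138,0),8,.1))
cv2.imwrite("pics/p2.png",cv2.resize(t["color"][140:240,300:450,::-1],None,fx=4,fy=4,interpolation=cv2.INTER_CUBIC))
E
```

```text
s [538.509 -91.808  -0.095] -22.991114046872354 [565.948 -95.277  -0.107] -22.478032427877036 (np.float64(-27.652892372450673), np.float64(0.5075456170161661))
  jar (array([624.088, 137.39 ,  -0.077]), np.float64(-23.553978634953438))
t [536.715 -97.122  -0.137] -16.116038156987806 [565.1   -96.223  -0.109] -21.652497220745225 (np.float64(-28.117496549589603), np.float64(-3.9859463614920254))
  jar (array([839.498, 117.612,  -0.036]), np.float64(-11.622826166983964))
st [539.373 -95.673  -0.13 ] -32.50704006302245 [565.261 -95.367  -0.108] -43.9477774077925 (np.float64(-25.702733593480087), np.float64(-3.1065382247378213))
  jar (array([624.107, 137.385,   0.003]), np.float64(-23.92396488765984))
```

View pics/p2.png

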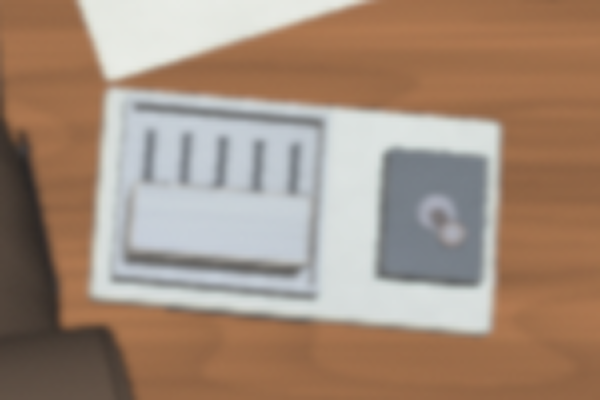

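Top view: the case occupies the lower (−x) part of the box, roughly parallel to the walls with the strip above it free. I'll grasp the jar at its cap.

jog_arm --rows '[{"hand":0,"x":0.0005,"y":0.001,"z":-0.03,"spin":0},{"hand":0,"x":0.0005,"y":0.001,"z":-0.06,"spin":0},{"hand":0,"x":0.0005,"y":0.001,"z":-0.08,"spin":0},{"hand":0,"x":0.0005,"y":0.001,"z":-0.087,"spin":0},{"hand":0,"x":0.0005,"y":0.001,"z":-0.087,"spin":0},{"hand":100,"x":0.0005,"y":0.001,"z":-0.087,"spin":0},{"hand":255,"x":0.0005,"y":0.001,"z":-0.087,"spin":0},{"hand":255,"x":0.0005,"y":0.001,"z":-0.087,"spin":0}]'

```text
clock: 10.4
tool_pos: [623.4, 138.7, 62.5]
tool_rot: [3.14, -0.0, 1.46]
ft_force: [0.8, -0.2, -0.3]
opening: 0.805
gripper_force: 0.0
```

jog_arm --rows '[{"hand":255,"x":0,"y":0,"z":0,"spin":0},{"hand":255,"x":0,"y":0,"z":0,"spin":0},{"hand":255,"x":0,"y":0,"z":0,"spin":0},{"hand":255,"x":0,"y":0,"z":0.02,"spin":0},{"hand":255,"x":0,"y":0,"z":0.06,"spin":0},{"hand":255,"x":0,"y":0,"z":0.1,"spin":0},{"hand":255,"x":0,"y":0,"z":0.1,"spin":0},{"hand":255,"x":0,"y":0,"z":0.1,"spin":0}]'

```text
clock: 11.2
tool_pos: [622.8, 138.7, 161.6]
tool_rot: [3.141, -0.0, 1.46]
ft_force: [-0.2, 0.8, -3.0]
opening: 0.61
gripper_force: 29.9
```

jog_arm --rows '[{"hand":255,"x":-0.005,"y":-0.04,"z":0,"spin":0},{"hand":255,"x":-0.01,"y":-0.08,"z":0,"spin":0},{"hand":255,"x":-0.015,"y":-0.12,"z":0,"spin":0},{"hand":255,"x":-0.02,"y":-0.16,"z":0,"spin":0},{"hand":255,"x":-0.025,"y":-0.2,"z":0,"spin":0},{"hand":255,"x":-0.0295,"y":-0.23,"z":0,"spin":0},{"hand":255,"x":-0.0295,"y":-0.237,"z":0,"spin":0},{"hand":255,"x":-0.0295,"y":-0.237,"z":0,"spin":0}]'

```text
clock: 12.0
tool_pos: [592.8, -99.0, 159.9]
tool_rot: [-3.139, -0.0, 1.458]
ft_force: [0.7, 0.7, -3.1]
opening: 0.606
gripper_force: 29.9
```

```bash
python3 - <<'E'
from fit import *
np.set_printoptions(precision=3,suppress=True)
s=viewer.camera("scene")
o=r.get_obs();print(o["clock"],o["tool_pos"],o["tool_rot"])
zb=o["tool_pos"][2]-62.5
# jar: top cap ellipse and visible lower half bottom circle (camera side)
a=np.linspace(-1.2,1.2,60)
J=np.r_[circ(29,zb+90),np.c_[29*np.cos(a),29*np.sin(a),0*a+zb],np.c_[29*np.cos(a),29*np.sin(a),0*a+zb+66]]
v,f=fit([s],J,(593,-98.5,0),10,.01); print(v,f,rel(v,(566.5,-95.4,-.112)))
cv2.imwrite("pics/p3.png",cv2.resize(s["color"][160:290,120:280,::-1],None,fx=4.5,fy=4.5,interpolation=cv2.INTER_CUBIC))
E
```

```text
12.05 [593.026 -98.046 160.166] [-3.14  -0.001  1.459]
[ 636.087 -113.389   -0.711] -16.57060124094751 (np.float64(71.16182496143419), np.float64(-10.0990358435694))
```

View pics/p3.png

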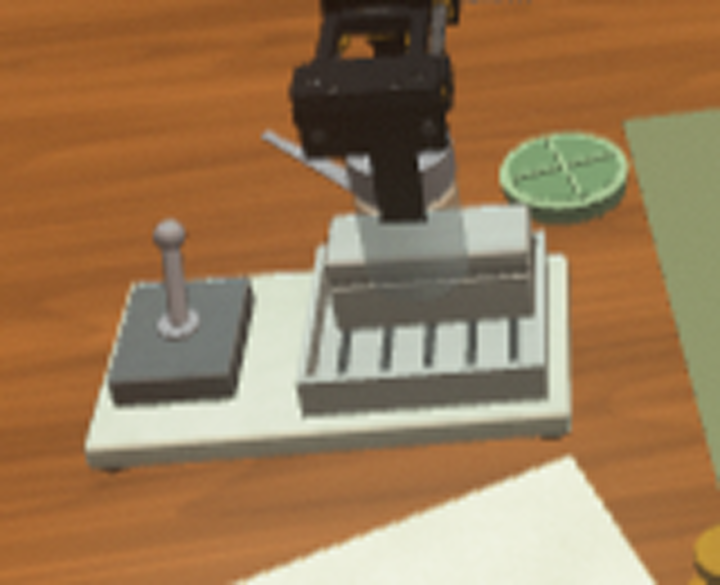

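jog_arm --rows '[{"hand":255,"x":0,"y":0,"z":-0.01,"spin":0},{"hand":255,"x":0,"y":0,"z":-0.016,"spin":0},{"hand":255,"x":0,"y":0,"z":-0.022,"spin":0},{"hand":255,"x":0,"y":0,"z":-0.028,"spin":0},{"hand":255,"x":0,"y":0,"z":-0.034,"spin":0},{"hand":255,"x":0,"y":0,"z":-0.037,"spin":0},{"hand":255,"x":0,"y":0,"z":-0.037,"spin":0}]'

```text
clock: 12.75
tool_pos: [593.3, -98.2, 124.0]
tool_rot: [-3.141, -0.0, 1.46]
ft_force: [0.5, -0.5, -2.1]
opening: 0.606
gripper_force: 29.9
```

jog_arm --rows '[{"hand":255,"x":0,"y":0,"z":-0.004,"spin":0},{"hand":255,"x":0,"y":0,"z":-0.008,"spin":0},{"hand":255,"x":0,"y":0,"z":-0.011,"spin":0},{"hand":255,"x":0,"y":0,"z":-0.011,"spin":0}]'

```text
clock: 13.15
tool_pos: [593.2, -98.2, 113.0]
tool_rot: [-3.141, -0.0, 1.46]
ft_force: [-0.8, -0.6, -2.6]
opening: 0.609
gripper_force: 29.9
```

jog_arm --rows '[{"hand":255,"x":0,"y":0,"z":-0.004,"spin":0},{"hand":255,"x":0,"y":0,"z":-0.008,"spin":0},{"hand":255,"x":0,"y":0,"z":-0.012,"spin":0},{"hand":255,"x":0,"y":0,"z":-0.014,"spin":0},{"hand":255,"x":0,"y":0,"z":-0.014,"spin":0}]'

```text
clock: 13.65
tool_pos: [593.2, -98.2, 99.0]
tool_rot: [-3.141, -0.0, 1.46]
ft_force: [-1.2, 0.1, -3.4]
opening: 0.605
gripper_force: 29.9
```

jog_arm --rows '[{"hand":255,"x":-0.001,"y":0,"z":0,"spin":0},{"hand":255,"x":-0.002,"y":0,"z":0,"spin":0},{"hand":255,"x":-0.003,"y":0,"z":0,"spin":0},{"hand":255,"x":-0.003,"y":0,"z":0,"spin":0}]'

```text
clock: 14.05
tool_pos: [590.5, -98.3, 99.6]
tool_rot: [3.141, 0.0, 1.46]
ft_force: [-0.4, 0.8, -1.8]
opening: 0.605
gripper_force: 29.9
```

jog_arm --rows '[{"hand":255,"x":-0.001,"y":0,"z":0,"spin":0},{"hand":255,"x":-0.002,"y":0,"z":0,"spin":0},{"hand":255,"x":-0.002,"y":0,"z":0,"spin":0}]'

```text
clock: 14.35
tool_pos: [588.7, -98.3, 99.7]
tool_rot: [3.141, 0.0, 1.46]
ft_force: [2.6, -0.3, -1.5]
opening: 0.604
gripper_force: 29.9
```

jog_arm --rows '[{"hand":255,"x":-0.001,"y":0,"z":0,"spin":0},{"hand":255,"x":-0.002,"y":0,"z":0,"spin":0},{"hand":255,"x":-0.002,"y":0,"z":0,"spin":0}]'

```text
clock: 14.65
tool_pos: [586.5, -98.3, 99.6]
tool_rot: [3.141, 0.0, 1.46]
ft_force: [2.7, -0.8, -1.2]
opening: 0.605
gripper_force: 29.9
```

jog_arm --rows '[{"hand":255,"x":-0.001,"y":0,"z":0,"spin":0},{"hand":255,"x":-0.0015,"y":0,"z":0,"spin":0},{"hand":255,"x":-0.0015,"y":0,"z":0,"spin":0}]'

```text
clock: 14.95
tool_pos: [585.0, -98.3, 99.6]
tool_rot: [3.141, 0.0, 1.46]
ft_force: [2.1, -0.5, -0.1]
opening: 0.605
gripper_force: 29.9
```

jog_arm --rows '[{"hand":255,"x":-0.001,"y":0,"z":0,"spin":0},{"hand":255,"x":-0.0015,"y":0,"z":0,"spin":0},{"hand":255,"x":-0.0015,"y":0,"z":0,"spin":0}]'

```text
clock: 15.25
tool_pos: [583.5, -98.3, 99.6]
tool_rot: [3.141, 0.0, 1.46]
ft_force: [3.0, 0.4, -1.0]
opening: 0.606
gripper_force: 29.9
```

jog_arm --rows '[{"hand":255,"x":-0.001,"y":0,"z":0,"spin":0},{"hand":255,"x":-0.0015,"y":0,"z":0,"spin":0},{"hand":255,"x":-0.0015,"y":0,"z":0,"spin":0}]'

```text
clock: 15.55
tool_pos: [582.7, -98.4, 99.7]
tool_rot: [3.139, 0.0, 1.46]
ft_force: [6.8, -0.3, -1.5]
opening: 0.607
gripper_force: 29.8
```

The jar pushed the case against the wall, with contact at TCP x≈583, so the box centre is at x≈564. I'll back off and slide the jar to the +y end.

jog_arm --rows '[{"hand":255,"x":0.003,"y":0,"z":0,"spin":0},{"hand":255,"x":0.006,"y":0,"z":0,"spin":0},{"hand":255,"x":0.007,"y":0.008,"z":0,"spin":0},{"hand":255,"x":0.008,"y":0.016,"z":0,"spin":0},{"hand":255,"x":0.009,"y":0.024,"z":0,"spin":0},{"hand":255,"x":0.0095,"y":0.029,"z":0,"spin":0},{"hand":255,"x":0.0098,"y":0.0318,"z":0,"spin":0},{"hand":255,"x":0.0098,"y":0.0318,"z":0,"spin":0}]'

```text
clock: 16.35
tool_pos: [591.7, -66.0, 99.5]
tool_rot: [3.142, 0.0, 1.46]
ft_force: [0.4, 0.3, -2.4]
opening: 0.61
gripper_force: 29.9
```

jog_arm --rows '[{"hand":255,"x":0,"y":0.001,"z":0,"spin":0},{"hand":255,"x":0,"y":0.002,"z":0,"spin":0},{"hand":255,"x":0,"y":0.002,"z":0,"spin":0}]'

```text
clock: 16.65
tool_pos: [591.8, -64.8, 99.6]
tool_rot: [3.141, 0.0, 1.46]
ft_force: [-0.7, -1.1, -1.3]
opening: 0.606
gripper_force: 29.9
```

jog_arm --rows '[{"hand":255,"x":0,"y":0.001,"z":0,"spin":0},{"hand":255,"x":0,"y":0.002,"z":0,"spin":0},{"hand":255,"x":0,"y":0.002,"z":0,"spin":0}]'

```text
clock: 16.95
tool_pos: [591.8, -62.7, 99.7]
tool_rot: [3.141, 0.0, 1.46]
ft_force: [-2.0, -5.3, -0.2]
opening: 0.607
gripper_force: 29.9
```

Wall contact at y≈−63 puts the box centre at y≈−97. I'll back off 2.5 mm and lower the jar.

jog_arm --rows '[{"hand":255,"x":0,"y":-0.0015,"z":0,"spin":0},{"hand":255,"x":0,"y":-0.0033,"z":0,"spin":0},{"hand":255,"x":0,"y":-0.0033,"z":-0.002,"spin":0},{"hand":255,"x":0,"y":-0.0033,"z":-0.004,"spin":0},{"hand":255,"x":0,"y":-0.0033,"z":-0.0055,"spin":0},{"hand":255,"x":0,"y":-0.0033,"z":-0.0065,"spin":0},{"hand":255,"x":0,"y":-0.0033,"z":-0.0073,"spin":0},{"hand":255,"x":0,"y":-0.0033,"z":-0.0073,"spin":0}]'

```text
clock: 17.75
tool_pos: [591.7, -65.7, 92.0]
tool_rot: [-3.142, -0.0, 1.46]
ft_force: [0.3, -0.7, -2.7]
opening: 0.607
gripper_force: 29.9
```

jog_arm --rows '[{"hand":255,"x":0,"y":0,"z":-0.0006,"spin":0},{"hand":255,"x":0,"y":0,"z":-0.0012,"spin":0},{"hand":255,"x":0,"y":0,"z":-0.0012,"spin":0}]'

```text
clock: 18.05
tool_pos: [591.8, -65.9, 91.5]
tool_rot: [3.141, 0.0, 1.46]
ft_force: [-2.0, 0.5, 3.4]
opening: 0.605
gripper_force: 30.0
```

jog_arm --rows '[{"hand":220,"x":0,"y":0,"z":0.0006,"spin":0},{"hand":100,"x":0,"y":0,"z":0.001,"spin":0},{"hand":0,"x":0,"y":0,"z":0.001,"spin":0},{"hand":0,"x":0,"y":0,"z":0.001,"spin":0},{"hand":0,"x":0,"y":0,"z":0.001,"spin":0},{"hand":0,"x":0,"y":0,"z":0.01,"spin":0},{"hand":0,"x":0,"y":0,"z":0.04,"spin":0},{"hand":0,"x":0,"y":0,"z":0.08,"spin":0}]'

```text
clock: 18.85
tool_pos: [591.0, -65.6, 171.2]
tool_rot: [-3.139, -0.0, 1.46]
ft_force: [-0.0, 0.7, -0.0]
opening: 0.991
gripper_force: 0.0
```

jog_arm --rows '[{"hand":0,"x":-0.008,"y":0.049,"z":0,"spin":0.12},{"hand":0,"x":-0.016,"y":0.098,"z":0,"spin":0.24},{"hand":0,"x":-0.024,"y":0.147,"z":0,"spin":0.36},{"hand":0,"x":-0.032,"y":0.196,"z":0,"spin":0.48},{"hand":0,"x":-0.04,"y":0.245,"z":0,"spin":0.6},{"hand":0,"x":-0.048,"y":0.294,"z":0,"spin":0.72},{"hand":0,"x":-0.056,"y":0.343,"z":0,"spin":0.77},{"hand":0,"x":-0.064,"y":0.392,"z":0,"spin":0.77}]'

```text
clock: 19.65
tool_pos: [527.2, 328.3, 171.9]
tool_rot: [3.141, 0.0, 2.232]
ft_force: [1.8, -0.7, 0.2]
opening: 0.998
gripper_force: 0.0
```

```bash
python3 - <<'E'
from fit import *
np.set_printoptions(precision=3,suppress=True)
s=viewer.camera("scene");t=viewer.camera("top")
o=r.get_obs();print(o["clock"],o["tool_pos"],o["tool_rot"])
print(fit([s],rect(58,58,90),(528.7,332.6,.66),8,.08))
a=cv2.resize(s["color"][190:290,120:270,::-1],None,fx=2.6,fy=2.6,interpolation=cv2.INTER_CUBIC)
b=cv2.resize(t["color"][140:240,310:460,::-1],None,fx=2.6,fy=2.6,interpolation=cv2.INTER_CUBIC)
cv2.imwrite("pics/p4.png",np.hstack([a,b]))
E
```

```text
19.75 [526.317 331.275 171.637] [ 3.14  -0.     2.235]
(array([532.44 , 331.332,   0.643]), np.float64(-23.32540116898584))
```

View pics/p4.png

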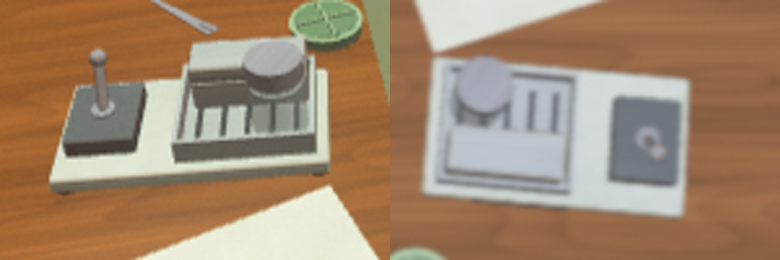

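Left crop: the jar stands upright next to the case at the +y end, and the −y half of the strip is free. Next, grasp the tin.

jog_arm --rows '[{"hand":0,"x":0.0015,"y":0.001,"z":-0.03,"spin":0},{"hand":0,"x":0.0015,"y":0.001,"z":-0.06,"spin":0},{"hand":0,"x":0.0015,"y":0.001,"z":-0.09,"spin":0},{"hand":0,"x":0.0015,"y":0.001,"z":-0.105,"spin":0},{"hand":0,"x":0.0015,"y":0.001,"z":-0.1095,"spin":0},{"hand":0,"x":0.0015,"y":0.001,"z":-0.1095,"spin":0},{"hand":100,"x":0.0015,"y":0.001,"z":-0.1095,"spin":0},{"hand":255,"x":0.0015,"y":0.001,"z":-0.1095,"spin":0}]'

```text
clock: 20.55
tool_pos: [529.8, 327.4, 62.8]
tool_rot: [3.14, 0.0, 2.23]
ft_force: [0.3, -0.9, 0.4]
opening: 0.889
gripper_force: 0.0
```

jog_arm --rows '[{"hand":255,"x":0,"y":0,"z":0,"spin":0},{"hand":255,"x":0,"y":0,"z":0,"spin":0},{"hand":255,"x":0,"y":0,"z":0,"spin":0},{"hand":255,"x":0,"y":0,"z":0,"spin":0}]'

```text
clock: 20.95
tool_pos: [529.3, 327.3, 61.7]
tool_rot: [3.141, 0.0, 2.23]
ft_force: [-0.3, 0.8, 1.4]
opening: 0.609
gripper_force: 29.9
```

jog_arm --rows '[{"hand":255,"x":0,"y":0,"z":0.02,"spin":0},{"hand":255,"x":0,"y":0,"z":0.06,"spin":0},{"hand":255,"x":0,"y":0,"z":0.1,"spin":-0.1},{"hand":255,"x":0.003,"y":-0.025,"z":0.135,"spin":-0.2},{"hand":255,"x":0.008,"y":-0.065,"z":0.14,"spin":-0.3},{"hand":255,"x":0.013,"y":-0.11,"z":0.14,"spin":-0.4},{"hand":255,"x":0.018,"y":-0.155,"z":0.14,"spin":-0.5},{"hand":255,"x":0.023,"y":-0.2,"z":0.14,"spin":-0.6}]'

```text
clock: 21.75
tool_pos: [551.9, 125.6, 201.3]
tool_rot: [-3.141, 0.0, 1.626]
ft_force: [1.2, 0.5, -2.8]
opening: 0.609
gripper_force: 29.9
```

jog_arm --rows '[{"hand":255,"x":0.005,"y":-0.045,"z":0,"spin":-0.08},{"hand":255,"x":0.01,"y":-0.09,"z":0,"spin":-0.17},{"hand":255,"x":0.015,"y":-0.135,"z":0,"spin":-0.17},{"hand":255,"x":0.021,"y":-0.18,"z":0,"spin":-0.17},{"hand":255,"x":0.0275,"y":-0.225,"z":0,"spin":-0.17},{"hand":255,"x":0.0316,"y":-0.255,"z":0,"spin":-0.17},{"hand":255,"x":0.0316,"y":-0.2635,"z":0,"spin":-0.17},{"hand":255,"x":0.0316,"y":-0.2635,"z":0,"spin":-0.17}]'

```text
clock: 22.55
tool_pos: [583.4, -137.1, 200.9]
tool_rot: [-3.141, -0.0, 1.458]
ft_force: [-0.0, 0.4, -1.7]
opening: 0.611
gripper_force: 29.9
```

jog_arm --rows '[{"hand":255,"x":0,"y":0,"z":0,"spin":0},{"hand":255,"x":0,"y":0,"z":0,"spin":0}]'

```text
clock: 22.75
tool_pos: [583.8, -134.9, 201.5]
tool_rot: [-3.142, -0.0, 1.461]
ft_force: [0.0, -1.0, -1.8]
opening: 0.609
gripper_force: 29.9
```

```bash
python3 - <<'E'
from fit import *
np.set_printoptions(precision=3,suppress=True)
s=viewer.camera("scene")
o=r.get_obs();print(o["clock"],o["tool_pos"],o["tool_rot"])
zb=o["tool_pos"][2]-61.9
v,f=fit([s],np.r_[face(58,58,zb,zb+90),],(584.5,-131.5,-.11),10,.05);print(v,f)
im=cv2.resize(s["color"][130:290,110:280,::-1],None,fx=3.5,fy=3.5,interpolation=cv2.INTER_CUBIC)
for u in proj(s,place(face(58,58,zb,zb+90),v)): cv2.circle(im,tuple(int(round(a)) for a in ((u+.5-[110,130])*3.5)),0,(0,0,255),-1)
cv2.imwrite("pics/p5.png",im)
E
```

```text
22.8 [ 583.799 -134.93   201.566] [-3.142 -0.     1.461]
[ 583.395 -126.732   -0.142] -18.85688819184019
```

View pics/p5.png

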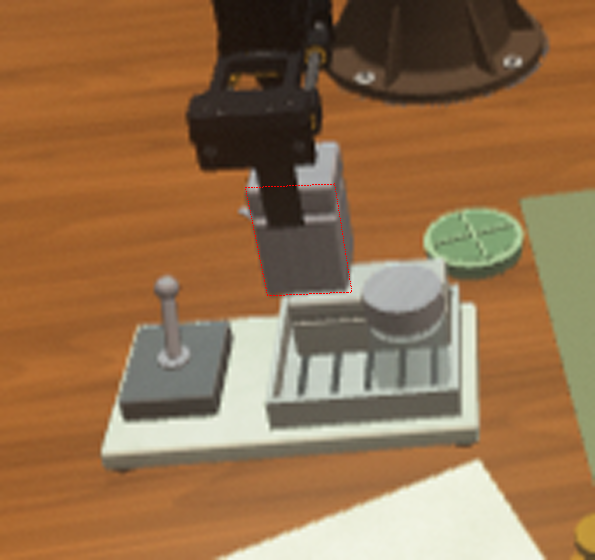

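The tin hangs above the free −y half. Its fitted y of −126.7, less the ~3 mm scene bias, agrees with the robot's estimate of −130. Now lower it in stages.

jog_arm --rows '[{"hand":255,"x":0,"y":0,"z":-0.015,"spin":0},{"hand":255,"x":0,"y":0,"z":-0.023,"spin":0},{"hand":255,"x":0,"y":0,"z":-0.031,"spin":0},{"hand":255,"x":0,"y":0,"z":-0.039,"spin":0},{"hand":255,"x":0,"y":0,"z":-0.047,"spin":0},{"hand":255,"x":0,"y":0,"z":-0.055,"spin":0},{"hand":255,"x":0,"y":0,"z":-0.062,"spin":0},{"hand":255,"x":0,"y":0,"z":-0.062,"spin":0}]'

```text
clock: 23.6
tool_pos: [583.4, -136.2, 138.4]
tool_rot: [-3.14, -0.0, 1.46]
ft_force: [0.0, -0.8, -3.2]
opening: 0.609
gripper_force: 29.9
```

jog_arm --rows '[{"hand":255,"x":0,"y":0,"z":-0.006,"spin":0},{"hand":255,"x":0,"y":0,"z":-0.012,"spin":0},{"hand":255,"x":0,"y":0,"z":-0.018,"spin":0},{"hand":255,"x":0,"y":0,"z":-0.024,"spin":0},{"hand":255,"x":0,"y":0,"z":-0.03,"spin":0},{"hand":255,"x":0,"y":0,"z":-0.03,"spin":0}]'

```text
clock: 24.2
tool_pos: [583.5, -136.2, 108.5]
tool_rot: [-3.14, -0.0, 1.46]
ft_force: [0.2, 0.2, -2.4]
opening: 0.607
gripper_force: 29.9
```

jog_arm --rows '[{"hand":255,"x":0,"y":0,"z":-0.005,"spin":0},{"hand":255,"x":0,"y":0,"z":-0.01,"spin":0},{"hand":255,"x":0,"y":0,"z":-0.013,"spin":0},{"hand":255,"x":0,"y":0,"z":-0.015,"spin":0},{"hand":255,"x":0,"y":0,"z":-0.0162,"spin":0},{"hand":255,"x":0,"y":0,"z":-0.0162,"spin":0}]'

```text
clock: 24.8
tool_pos: [583.8, -136.2, 93.2]
tool_rot: [-3.142, -0.0, 1.46]
ft_force: [0.0, -0.3, -2.4]
opening: 0.605
gripper_force: 29.9
```

jog_arm --rows '[{"hand":255,"x":0,"y":0,"z":-0.0006,"spin":0},{"hand":255,"x":0,"y":0,"z":-0.001,"spin":0},{"hand":255,"x":0,"y":0,"z":-0.001,"spin":0}]'

```text
clock: 25.1
tool_pos: [583.8, -136.3, 92.3]
tool_rot: [3.141, 0.0, 1.46]
ft_force: [0.5, -0.1, -3.4]
opening: 0.608
gripper_force: 29.9
```

jog_arm --rows '[{"hand":255,"x":0,"y":0,"z":-0.0006,"spin":0},{"hand":255,"x":0,"y":0,"z":-0.0012,"spin":0},{"hand":255,"x":0,"y":0,"z":-0.0012,"spin":0}]'

```text
clock: 25.4
tool_pos: [583.9, -136.3, 91.7]
tool_rot: [3.141, 0.0, 1.46]
ft_force: [-1.2, -0.2, 4.9]
opening: 0.61
gripper_force: 29.9
```

jog_arm --rows '[{"hand":220,"x":0,"y":0,"z":0.0006,"spin":0},{"hand":100,"x":0,"y":0,"z":0.001,"spin":0},{"hand":0,"x":0,"y":0,"z":0.001,"spin":0},{"hand":0,"x":0,"y":0,"z":0.001,"spin":0},{"hand":0,"x":0,"y":0,"z":0.001,"spin":0},{"hand":0,"x":0,"y":0,"z":0.01,"spin":0},{"hand":0,"x":0,"y":0,"z":0.05,"spin":0},{"hand":0,"x":0,"y":0,"z":0.09,"spin":0}]'

```text
clock: 26.2
tool_pos: [583.5, -136.2, 182.2]
tool_rot: [-3.14, -0.0, 1.46]
ft_force: [0.6, -0.1, 0.6]
opening: 0.991
gripper_force: 0.0
```

jog_arm --rows '[{"hand":255,"x":-0.03,"y":-0.033,"z":0,"spin":0},{"hand":255,"x":-0.06,"y":-0.066,"z":0,"spin":0},{"hand":255,"x":-0.0926,"y":-0.0984,"z":0,"spin":0},{"hand":255,"x":-0.0926,"y":-0.0984,"z":0,"spin":0},{"hand":255,"x":-0.0926,"y":-0.0984,"z":0,"spin":0},{"hand":255,"x":-0.0926,"y":-0.0984,"z":0,"spin":0},{"hand":255,"x":-0.0926,"y":-0.0984,"z":0,"spin":0},{"hand":255,"x":-0.0926,"y":-0.0984,"z":0,"spin":0}]'

```text
clock: 27.0
tool_pos: [491.8, -233.9, 181.0]
tool_rot: [3.142, -0.0, 1.461]
ft_force: [0.3, 0.4, 0.0]
opening: 0.385
gripper_force: 0.0
```

```bash
python3 - <<'E'
from fit import *
np.set_printoptions(precision=3,suppress=True)
s=viewer.camera("scene")
o=r.get_obs();print(o["clock"],o["tool_pos"],o["tool_rot"],o["opening"])
d=(566,-95.5,-.112)
v,f=fit([s],np.r_[rect(58,58,120),face(58,58,75,120)],(586,-129,-.11),10,.08);print("tin",v,f,rel(v,d))
v,f=fit([s],circ(29,120),(592,-66,0),10,.1);print("jar",v,f,rel(v,d))
for z in (110,115,120,125): print(z,fit([s],rect(58,58,z),(586,-129,-.11),8,.05)[1],fit([s],circ(29,z),(592,-66,0),8,.1)[1])
for g in("tin","jar","toggle_tip"):
    print(g,[(np.array(q["bbox"]),round(q["p"],2)) for q in models.recognise(s,g)[:3]])
cv2.imwrite("pics/p6.png",cv2.resize(s["color"][150:290,110:280,::-1],None,fx=3.5,fy=3.5,interpolation=cv2.INTER_CUBIC))
E
```

```text
27.05 [ 491.687 -234.035  180.978] [-3.142 -0.     1.461] 0.3428827716118567
tin [ 585.327 -128.67    -0.215] -18.29523927630488 (np.float64(22.913444719820856), np.float64(-30.801953253088328))
jar [590.598 -66.636  -0.05 ] -20.763862672212774 (np.float64(21.21739079050925), np.float64(31.432393390254177))
110 -22.64931737258969 -20.22837556583131
115 -22.732349436035772 -20.498961022598106
120 -22.75859605860891 -20.759503728401693
125 -22.744522646368853 -20.96073801328559
tin [(array([201.5, 227.2,  35.4,  33.2]), 0.97), (array([388.9, 166.4,  23.7,  31.7]), 0.94), (array([337.1, 152.4,  22.9,  31.4]), 0.79)]
jar [(array([223.8, 223.7,  26.7,  37.6]), 0.93)]
toggle_tip []
```

Tin and jar measure where they should be (about 23,−31 and 21,+31 mm). Now lower beside the toggle.

jog_arm --rows '[{"hand":255,"x":0,"y":0,"z":-0.03,"spin":0},{"hand":255,"x":0,"y":0,"z":-0.06,"spin":0},{"hand":255,"x":0,"y":0,"z":-0.08,"spin":0},{"hand":255,"x":0,"y":0,"z":-0.092,"spin":0},{"hand":255,"x":0,"y":0,"z":-0.092,"spin":0},{"hand":255,"x":0,"y":0,"z":-0.092,"spin":0}]'

```text
clock: 27.8
tool_pos: [491.6, -234.8, 89.6]
tool_rot: [3.141, 0.0, 1.46]
ft_force: [-0.5, 0.8, 0.3]
opening: 0.001
gripper_force: 0.0
```

jog_arm --rows '[{"hand":255,"x":0.007,"y":-0.0008,"z":0,"spin":0},{"hand":255,"x":0.014,"y":-0.0016,"z":0,"spin":0},{"hand":255,"x":0.02,"y":-0.0023,"z":0,"spin":0},{"hand":255,"x":0.026,"y":-0.003,"z":0,"spin":0},{"hand":255,"x":0.032,"y":-0.0036,"z":0,"spin":0},{"hand":255,"x":0.038,"y":-0.0043,"z":0,"spin":0},{"hand":255,"x":0.044,"y":-0.005,"z":0,"spin":0},{"hand":255,"x":0.05,"y":-0.0056,"z":0,"spin":0}]'

```text
clock: 28.6
tool_pos: [542.0, -240.3, 89.1]
tool_rot: [3.141, 0.0, 1.46]
ft_force: [0.5, -0.2, -0.3]
opening: 0.006
gripper_force: 0.0
```

jog_arm --rows '[{"hand":255,"x":-0.02,"y":0.002,"z":0,"spin":0},{"hand":255,"x":-0.05,"y":0.005,"z":0,"spin":0},{"hand":255,"x":-0.08,"y":0.005,"z":0.03,"spin":0},{"hand":255,"x":-0.1,"y":0.005,"z":0.07,"spin":0},{"hand":255,"x":-0.1,"y":0.005,"z":0.11,"spin":0},{"hand":255,"x":-0.1,"y":0.005,"z":0.11,"spin":0}]'

```text
clock: 29.2
tool_pos: [442.8, -236.5, 203.5]
tool_rot: [3.135, 0.004, 1.459]
ft_force: [0.1, -0.2, -0.7]
opening: 0.002
gripper_force: 0.0
```

```bash
python3 - <<'E'
from fit import *
np.set_printoptions(precision=2,suppress=True)
s=viewer.camera("scene");t=viewer.camera("top")
o=r.get_obs();print(o["clock"],o["tool_pos"])
old=cv2.imread("pics/scene0.png")[:,:,::-1]
d=(566,-95.5,-.112)
piv=place(np.array([[0,-145,47.]]),d); off=place(np.array([[-24,-145,97.]]),d); on=place(np.array([[24,-145,97.]]),d)
print("pred off/on px",proj(s,off),proj(s,on))
diff=np.abs(s["color"].astype(int)-old).sum(2)[200:270,140:180]
n,l,st,ce=cv2.connectedComponentsWithStats((diff>70).astype(np.uint8))
for k in range(1,n):
    if st[k,4]>6: print("changed",ce[k]+[140,200],st[k])
for c in(s,t): print([(q["bbox"],q["p"]) for q in models.recognise(c,"toggle_tip")[:2]])
D=np.r_[rect(126,140,52),rect(150,275,25,0,-57.5,80)]
for nm,P,v0 in(("tin",rect(58,58,120),(586,-129,-.11)),("jar",circ(29,120),(592,-66,0))):
    for cn,c in(("s",s),("t",t)): v,f=fit([c],P,v0,8,.08);print(nm,cn,v,f,rel(v,d))
E
```

```text
29.3 [ 441.69 -235.41  199.44]
pred off/on px [[158.33 211.71]] [[155.13 223.31]]
changed [156.69 215.71] [11  9 10 15 78]
changed [157.15 229.07] [11 25 11  9 41]
[([153.9, 226.1, 5.8, 8.3], 0.44)]
[([412.6, 187.4, 12.6, 15.4], 0.53)]
tin s [ 585.76 -128.36   -0.18] -22.683221833010826 (np.float64(23.312498462021466), np.float64(-30.447235420591582))
tin t [ 585.1  -131.32   -0.15] -20.684023750175335 (np.float64(22.981914733439595), np.float64(-33.45883633454172))
jar s [590.6  -66.63  -0.05] -20.739606810817158 (np.float64(21.21827190560155), np.float64(31.440710486882878))
jar t [592.77 -66.8    0.06] -18.76471084578177 (np.float64(23.393020854359754), np.float64(31.509153212374255))
```

The toggle ball moved from about (158,211) to (154,226) in the scene view, which is the predicted "on" position. All three items measure upright and in place, and the arm is clear.

```bash
python3 -c "
from h import *
print(ticket.hand_in())"
```

```text
the job is handed in; nothing more can be done
None
```

I packed the case, jar and tin upright in the dryer box, flipped the toggle to on, and handed the job in at about 29 s; the hand-in returned no verdict, so the result is based on my own camera checks.

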